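# Bolt the craft-knife chest shut

## Task

Lock the wooden craft-knife chest before the class comes in: push the yellow bolt knob along its slot until the bolt is fully home in its keep, then push the knob over sideways through the corner into the side notch as far as it goes, so that the bolt cannot slide back. Only push it with the fingertips or the outside of the fingers, never pinching the knob, and leave everything standing on and around the chest where it is.

Things in the scene. Friction and masses are not known exactly. Their poses are not given: they have to be found in the camera images.
- chest: (all sizes in mm) light wooden craft-knife chest fixed to the table, its place and yaw new each time; 280 (x) x 200 (y) x 85 high; origin under its centre, z up. A steel barrel bolt lies on the lid along the chest's x at y = 0, its axis 14 above the lid. Barrel: x -98 to +22, y -16 to +16, top 26 above the lid. Keep: a bridge of that width and height at x +52 to +76, beyond the lid's seam (x = +40)
- bolt (a joint): how far the bolt is slid, in m: 0 drawn back, grows towards the chest's +x; the slot's end stops it at 0.052. Rubs with about 3 N, stays where it is left. The knob's stem stands at chest x = -0.060 + this value, y = 0
- knob (a joint): how far the knob is pushed over, in rad: about 0 upright, grows as it tips towards the chest's -y about the bolt's axis, stop at 1.05. The slot keeps it upright (within about 0.2) until the bolt stands at 0.047 to 0.052, opposite the notch. Rubs with about 1 N at the knob, stays where it is left
- knob_mid (a point): centre of the yellow knob: a square block 24 x 24 with rounded edges, 32 tall along its stem, on a 9 thick pin, 36 from the bolt's axis. Upright, this point is 50 above the lid and the knob spans 34 to 66 above the lid. Axes as the chest's, tipping with the knob (z along the stem, away from the bolt)
- slot_end (a point): end of the L-slot's long leg, which runs in the barrel's top along the chest's +x: where the stem's axis stands with the bolt home, at barrel-top height (111 above the table; chest x = -8, y = 0). Axes as the chest's
- notch (a point): mouth of the L-slot's short leg, 13.5 wide, which leads from the long leg's +x end out through the barrel's -y side: the middle of its width, at barrel-top height (chest x = -10, y = -16). Axes as the chest's
- knob_fore: the knob's side face towards the chest's +x, 17 wide, 30 tall, 4 thick; origin at its centre, 10 from the stem's axis
- knob_aft: likewise the face towards the chest's -x, which is pushed to slide the bolt home
- knob_left: likewise the face towards the chest's +y, which is pushed to tip the knob over
- knob_right: likewise the face towards the chest's -y
- tape: bystander: roll of green tape, 62 across, 19 high, lying flat on the chest's lid; origin at the centre of its underside
- pot: bystander: small clear paint pot with a blue cap, 44 across, 45 high, standing on the chest's lid; origin under its centre
- eraser: bystander: white eraser block 45 x 22 x 13 lying on the chest's lid; origin under its centre
- tin: bystander: tall steel tin with a grey label, 74 across, 108 high, standing on the table; origin under its centre
- glue: bystander: white glue bottle with orange cap, 54 across, 115 high, standing on the table; origin under its centre
- mug: bystander: blue mug, 80 across, 90 high, standing on the table; origin under its centre
- coaster: bystander: dark wooden disc, 100 across, 9 thick, lying on the table; origin under its centre

How it is judged:
By the outcome, as a careful person would: the job done as asked, in the order asked, and still so for the second after the job is handed in, with the robot touching nothing.
It also fails if it takes over 48 s, if anything falls off the work surface, if the arm or the gripper's body presses on something with over 40 N, if the wrist force passes 120 N, or if a joint passes its speed limit or range.

## Robot

A 7-joint arm with a two-finger parallel gripper is mounted at the origin on the work surface. World frame = base frame: x ahead of the robot, y to its left, z up, the work surface at z = 0. Lengths are in m, angles in rad, forces in N, time in s.
With the tool pointing down it reaches from about 0.35 to 0.9 m from the base axis. Payload 8.1 kg.
Tool frame: the origin (TCP) lies on the mounting face of the last link; the fingertips stand 173 mm ahead of it and the grasp point (between the pads) lies 155 mm ahead of it (r.nose_length is the distance from the TCP to the fingertips, in m); z points along the fingers, y is the direction in which the jaws open and shut (so a half turn about z gives the same grasp; the last joint's range is limited). The gripper opens to 85 mm and grips with 20 to 120 N. Pads are 22 mm wide; open, the fingers measure 114 mm over their backs; the gripper's body (76 mm by 85 mm) begins 54 mm behind the grasp point. The pads swing forward as they close: fully open they stand 13 mm farther back than shut.
Start: joints at [-1.34, 0.434, 0.025, 1.573, -0.012, 1.134, -0.075], TCP at [0.205, 0.591, 0.405] pointing down, gripper open.
Joint ranges: [-2.62, 2.62], [-0.44, 2.09], [-1.27, 1.32], [0.08, 2.57], [-1.32, 4.46], [0.12, 2], [-2.74, 2.74]. Speed limits (rad/s): [2.22, 2.22, 3.01, 3.01, 3.14, 3.14, 3.14].

## Interface

Orientations are given as a rotation vector (axis times angle).
In Python, from plant import r, inverse_kinematics, optics gives the robot as it stands. Calls block until the motion is done:
- r.goto(position, orientation): joint-space move of the TCP to a pose.
- r.movel(position, vel=0.15, ori=None, f_stop=None): straight line of the TCP; ori=None keeps the orientation; vel is the mean speed in m/s. With f_stop (N) it stops when the force on the tool has changed by that much, and returns True; else False.
- r.movej(angles): joint-space move.
- r.gripper_to(opening): opening from 0.0 (shut) to 1.0 (fully open); the grip force is fixed at half the most; returns when the fingers have stopped.
- r.pause(seconds).
- inverse_kinematics(position, orientation): joint angles nearest the present ones, or None.
- r.sense(): the state.
- optics.snapshot(name): name is "side" or "top" or "wrist"; returns the picture (384x512x3 uint8, red, green, blue); there is no depth.
- optics.camera_params(name): a dict with "K" (3x3 intrinsics, pixels), "R" (3x3) and "t" (3): a world point X has camera coordinates R X + t. Camera axes: x right, y down, z forward; pixel columns grow to the right and rows downward; lengths in m; the calibration is good to about 2 mm. A picture is of the moment at which its call begins: read the wrist's pose just before it. camera_params takes no time and is no camera call; for the wrist camera it gives the pose at the moment of the call.
A pose or a line that the arm cannot do raises r.MotionError and nothing moves.
- r.close_job(): hands the job in, once; it reports no verdict.
The state is a dict: "clock": time; "joint_pos": joint angles; "dq": joint speeds; "tau": joint torques, N m; "tool_pos": TCP position; "tool_rot": TCP orientation; "wrist_force": force on the tool from outside, world axes, zero at the start; "ft_torque": the same for the moment, N m; "gripper_width": opening from 0.0 (shut) to 1.0 (fully open).
Only numpy, scipy, OpenCV 4.12 (cv2) and the standard library are available. Lean on these libraries where they do the work, as an engineer would, in place of code of your own. Each camera call takes 0.05 s, during which the arm holds its last target. There are 200 camera calls.

## Working session

There is one attempt and no reset: what is moved stays moved. The work goes in short steps, each a Python script; the robot and the scene stay as the last script left them, time stands still between calls to the robot, and variables do not carry over. Pictures are saved under pics/ and viewed, about 8 in all and at most 12, crops included, and the job is handed in when it is done.

```bash
ls; mkdir -p pics; python3 - <<'E'
from plant import r, optics
import cv2, numpy as np
s=r.sense(); print(s['clock'],s['tool_pos'],s['tool_rot'],r.nose_length)
a=[]
for n in ("top","side"):
    p=optics.camera_params(n); print(n,p['K'].tolist(),np.round(-p['R'].T@p['t'],3),np.round(p['R'],2).tolist())
    im=cv2.cvtColor(optics.snapshot(n),cv2.COLOR_RGB2BGR); cv2.imwrite(f'pics/{n}0.png',im); a.append(im)
p=optics.camera_params("wrist"); print(np.round(-p['R'].T@p['t'],3))
cv2.imwrite('pics/wrist0.png',cv2.cvtColor(optics.snapshot("wrist"),cv2.COLOR_RGB2BGR))
E
```

```text
pics
0.0 [0.20469373 0.5902678  0.40390039] [-5.21963897e-01 -3.09777928e+00  2.58953871e-03] 0.1734
top [[386.63865775068297, 0.0, 256.3934070175289], [0.0, 386.63865775068297, 199.89509533769964], [0.0, 0.0, 1.0]] [ 0.414 -0.012  1.083] [[-0.01, -1.0, -0.02], [-0.99, 0.02, -0.1], [0.1, 0.02, -0.99]]
side [[465.7191679379524, 0.0, 253.34720073007395], [0.0, 465.7191679379524, 188.42838427672578], [0.0, 0.0, 1.0]] [ 0.24  -0.967  0.762] [[0.95, -0.3, -0.0], [-0.17, -0.53, -0.83], [0.25, 0.79, -0.56]]
[0.14  0.611 0.374]
```

View pics/top0.png

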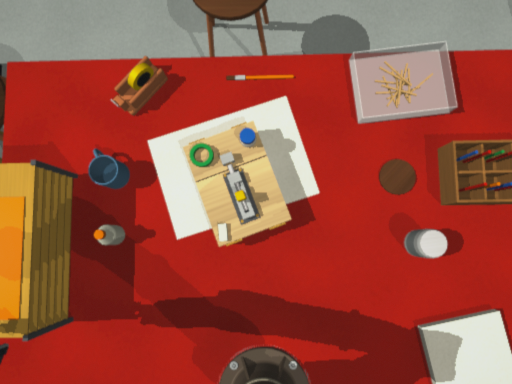

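View pics/side0.png

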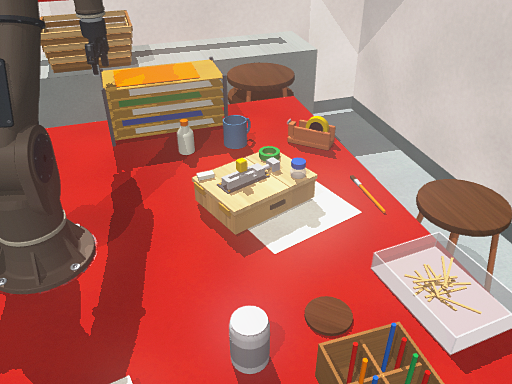

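The top view shows the chest around (240,185), with the knob near (240,196), the keep near (228,158), the tape at (202,155), the pot at (248,136) and the eraser at (223,232). In the side view the knob is near (241,164). Next I'll enlarge both views and triangulate.

```bash
cat > h.py <<'E'
import numpy as np, cv2
from plant import r, optics, inverse_kinematics
def ray(p,uv):
    d=p['R'].T@np.linalg.solve(p['K'],[uv[0],uv[1],1.]); return -p['R'].T@p['t'], d/np.linalg.norm(d)
def onz(p,uv,z):
    c,d=ray(p,uv); return c+d*(z-c[2])/d[2]
def tri(p1,a,p2,b):
    c1,d1=ray(p1,a); c2,d2=ray(p2,b)
    s=np.linalg.lstsq(np.c_[d1,-d2],c2-c1,rcond=None)[0]
    x,y=c1+s[0]*d1,c2+s[1]*d2; return (x+y)/2,np.linalg.norm(x-y)
def proj(p,X):
    q=p['K']@(p['R']@np.asarray(X,float)+p['t']); return q[:2]/q[2]
def yellow(im,roi,lo=(22,170,120),hi=(34,255,255)):
    x0,y0,x1,y1=roi; h=cv2.cvtColor(im[y0:y1,x0:x1],cv2.COLOR_BGR2HSV)
    m=cv2.inRange(h,lo,hi); n,l,s,c=cv2.connectedComponentsWithStats(m)
    i=1+s[1:,4].argmax(); return c[i]+[x0,y0], s[i]+[x0,y0,0,0,0]
def grab(n,f):
    p=optics.camera_params(n); im=cv2.cvtColor(optics.snapshot(n),cv2.COLOR_RGB2BGR); cv2.imwrite(f'pics/{f}.png',im); return p,im
E
python3 - <<'E'
from h import *
T,S=optics.camera_params('top'),optics.camera_params('side')
t,s=cv2.imread('pics/top0.png'),cv2.imread('pics/side0.png')
kt,st=yellow(t,(215,170,265,220)); ks,ss=yellow(s,(225,150,255,180)); print(kt,st,ks,ss,tri(T,kt,S,ks))
a=cv2.resize(t[115:255,165:305],None,fx=4,fy=4,interpolation=2)
b=cv2.resize(s[140:240,185:325],None,fx=4,fy=4,interpolation=2)[:, :240*1]
cv2.imwrite('pics/crop0.png',a)
# lid seen in top view
h=cv2.cvtColor(t,cv2.COLOR_BGR2HSV); m=cv2.inRange(h,(12,50,120),(28,255,255)); m[:, :160]=0; m[:,330:]=0; m[:115]=0;m[260:]=0
m=cv2.morphologyEx(m,cv2.MORPH_CLOSE,np.ones((9,9)))
c=max(cv2.findContours(m,0,2)[0],key=cv2.contourArea); R=cv2.minAreaRect(c); B=cv2.boxPoints(R)
W=np.array([onz(T,q,.085) for q in B]); print(R,B,W.round(4)); print(np.linalg.norm(np.diff(W,axis=0),axis=1), W.mean(0))
E
```

```text
[239.94117647 195.41176471] [235 190  11  11  85] [240.792 164.592] [236 158  11  14 125] (array([0.52081452, 0.05075421, 0.13247767]), np.float64(0.0012834792710113773))
((238.4589385986328, 182.39041137695312), (110.36978912353516, 87.19564056396484), 69.44395446777344) [[178.26031 146.0274 ]
 [259.90414 115.41097]
 [298.65756 218.75342]
 [217.01373 249.36984]] [[ 0.6609  0.2158  0.085 ]
 [ 0.7393 -0.0013  0.085 ]
 [ 0.4638 -0.097   0.085 ]
 [ 0.3884  0.1141  0.085 ]]
[0.23080789 0.29164765 0.2241299 ] [0.56310087 0.05788418 0.085     ]
```

View pics/crop0.png

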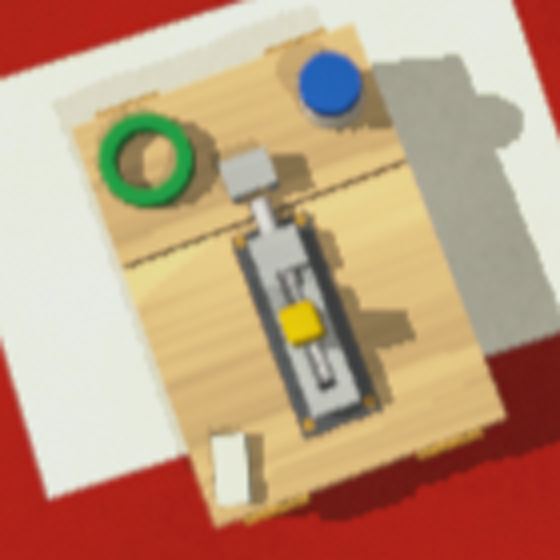

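Lid corners in the crop are roughly (75,128), (358,25), (507,415) and (217,528). The knob is at (302,322), the slot leads up to about (292,270), and the keep is at (248,173). Next I'll fit the chest frame and go over for a wrist look with the fingers shut.

```bash
python3 - <<'E'
from h import *
T=optics.camera_params('top')
f=lambda q:(np.array(q)+.5)/4-.5+[165,115]
C=[onz(T,f(q),.085)[:2] for q in [(75,128),(358,25),(507,415),(217,528)]]
L=np.array([[.14,.1],[.14,-.1],[-.14,-.1],[-.14,.1]]); C=np.array(C)
z=(L[:,0]+1j*L[:,1]); w=C[:,0]+1j*C[:,1]; c=w.mean(); yaw=np.angle(np.sum((w-c)*z.conj()))
R=np.array([[np.cos(yaw),-np.sin(yaw)],[np.sin(yaw),np.cos(yaw)]])
print('chest',c,np.degrees(yaw),'resid mm',(abs(w-c-z*np.exp(1j*yaw))*1e3).round(1))
k=np.array([.5208,.0508]); print('knob in chest',R.T@(k-[c.real,c.imag]))
keep=onz(T,f((248,173)),.111)[:2]; print('keep in chest',R.T@(keep-[c.real,c.imag]))
np.save('chest.npy',[c.real,c.imag,yaw])
phi=(np.pi/2+yaw)/2; ori=np.pi*np.array([np.cos(phi),np.sin(phi),0])
tx=np.array([np.cos(2*phi),np.sin(2*phi)])
look=np.r_[np.array([c.real,c.imag])+R@[-.03,0]-.068*tx,.42]
p=r.sense()['tool_pos']; r.movel([p[0],p[1],.49],vel=.2)
r.goto(look,ori); r.gripper_to(0.)
P,im=grab('wrist','wrist1'); s=r.sense(); print(s['clock'],s['tool_pos'],s['tool_rot'],s['wrist_force'],s['joint_pos'])
np.savez('w1.npz',**P); print(np.round(P['R'],2).tolist(),-P['R'].T@P['t'])
print(yellow(im,(0,0,512,384)))
E
```

```text
chest (0.5610472659242592+0.06183237250626646j) 19.617120755318265 resid mm [0.9 1.8 2.5 0.4]
knob in chest [-0.04161513  0.00312032]
keep in chest [0.06440549 0.00186748]
4.025 [ 0.5556284  -0.01231251  0.41998671] [ 1.81059846e+00  2.56735629e+00 -2.13023485e-05] [ 0.84316913  0.05254463 -0.09899108] [-0.60258272  0.35346747  0.71731717  1.76416946 -0.25564608  1.11933951
  0.53914758]
[[0.94, 0.34, 0.0], [0.32, -0.91, 0.27], [0.09, -0.25, -0.96]] [0.53148972 0.05004178 0.38957979]
(array([237.2670227 , 113.51535381]), array([224, 100,  28,  28, 749]))
```

View pics/wrist1.png

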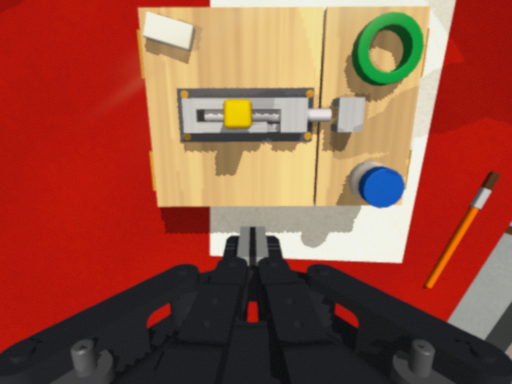

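The wrist view is clear. The knob is at (237,113), the barrel lies along rows 98–132, the notch opens near (273,127), the keep is at (350,113), the seam at column 320, and the shut fingertips are at (253,232). I'll refine the positions from this.

```bash
python3 - <<'E'
from h import *
T,S=optics.camera_params('top'),optics.camera_params('side'); W=dict(np.load('w1.npz'))
im=cv2.imread('pics/wrist1.png')
x,y,yaw=np.load('chest.npy'); R=np.array([[np.cos(yaw),-np.sin(yaw)],[np.sin(yaw),np.cos(yaw)]])
ch=lambda X:np.r_[R.T@(np.array(X[:2])-[x,y]),X[2]].round(4)
k,_=yellow(im,(0,0,512,384))
for n,P,q in(('T',T,(239.94,195.41)),('S',S,(240.79,164.59))):
    X,e=tri(W,k,P,q); print('knob W+',n,ch(X),e)
print('knob onz',ch(onz(W,k,.146)))
for nm,q,z in [('lidTL',(138,8),.085),('lidBL',(158,207),.085),('lidTR',(430,8),.085),('lidBR',(402,206),.085),('seam t',(324,8),.085),('seam b',(317,206),.085),
 ('plate l',(179,115),.088),('plate r',(314,115),.088),('plate t',(250,88),.088),('plate b',(250,142),.088),('slot l',(197,116),.111),('slot r',(280,116),.111),('knob top edge-',(224,113),.151),('+',(251,113),.151)]:
    print(nm,ch(onz(W,q,z)))
cv2.imwrite('pics/crop1.png',cv2.resize(im[80:150,170:375],None,fx=3.9,fy=3.9,interpolation=2))
E
```

```text
knob W+ T [-0.0439  0.0017  0.1552] 0.0009847688215378794
knob W+ S [-0.0445  0.0011  0.1344] 0.0011533047505296729
knob onz [-0.0444  0.0013  0.146 ]
lidTL [-0.1412  0.0992  0.085 ]
lidBL [-0.1403 -0.1014  0.085 ]
lidTR [0.1387 0.099  0.085 ]
lidBR [ 0.1403 -0.1004  0.085 ]
seam t [0.0371 0.0991 0.085 ]
seam b [ 0.0426 -0.1003  0.085 ]
plate l [-0.1081  0.0004  0.088 ]
plate r [0.0326 0.0003 0.088 ]
plate t [-0.034   0.0268  0.088 ]
plate b [-0.0342 -0.0274  0.088 ]
slot l [-0.085  -0.0006  0.111 ]
slot r [-0.005  -0.0007  0.111 ]
knob top edge- [-0.055   0.0017  0.151 ]
+ [-0.0328  0.0016  0.151 ]
```

View pics/crop1.png

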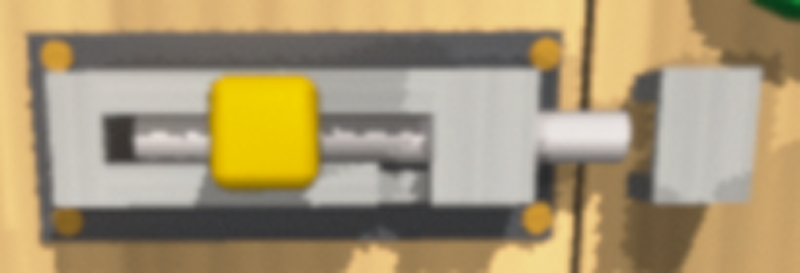

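The chest frame agrees to about 2 mm, and the bolt stands at about 0.016. Now the aft push, with the fingers shut, jaw axis along chest x, and tips at z = 0.128.

```bash
cat >> h.py <<'E'
cx,cy,yaw=np.load('chest.npy'); CR=np.array([[np.cos(yaw),-np.sin(yaw)],[np.sin(yaw),np.cos(yaw)]])
def tcp(x,y,ztip): return np.r_[CR@[x,y]+[cx,cy],ztip+r.nose_length]
def chest(p): return np.r_[CR.T@(np.array(p[:2])-[cx,cy]),p[2]-r.nose_length].round(4)
def st(m):
    s=r.sense(); f=s['wrist_force']; print(m,'t',round(s['clock'],2),'tip',chest(s['tool_pos']),'F',np.r_[CR.T@f[:2],f[2]].round(1))
E
python3 - <<'E'
from h import *
r.movel(tcp(-.098,.001,.20),vel=.2); r.movel(tcp(-.098,.001,.128),vel=.12,f_stop=10); st('down')
print(r.movel(tcp(-.075,.001,.128),vel=.08,f_stop=12)); st('near')
print(r.movel(tcp(-.018,.001,.128),vel=.04,f_stop=12)); st('pushed')
P,im=grab('wrist','wrist2'); np.savez('w2.npz',**P)
S,si=grab('side','side2'); T,ti=grab('top','top2')
k,_=yellow(im,(0,0,512,384)); print(k,chest(onz(P,k,.146)),onz(P,k,.146))
a=cv2.resize(im[:290],(512,290)); b=cv2.resize(si[130:220,185:325],(512,329)); cv2.imwrite('pics/v2.png',np.vstack([a,b])[:600])
E
```

```text
down t 5.47 tip [-0.0975  0.0005  0.1285] F [ 0.4 -0.2  0.7]
False
near t 5.91 tip [-0.0748  0.001   0.1281] F [-0.5  0.4  0.9]
True
pushed t 6.92 tip [-0.0321  0.0011  0.1273] F [-2.2  0.1  1.8]
[304.00539745 244.0171737 ] [-0.0092  0.0082 -0.0274] [0.54959499 0.06641773 0.146     ]
```

View pics/v2.png

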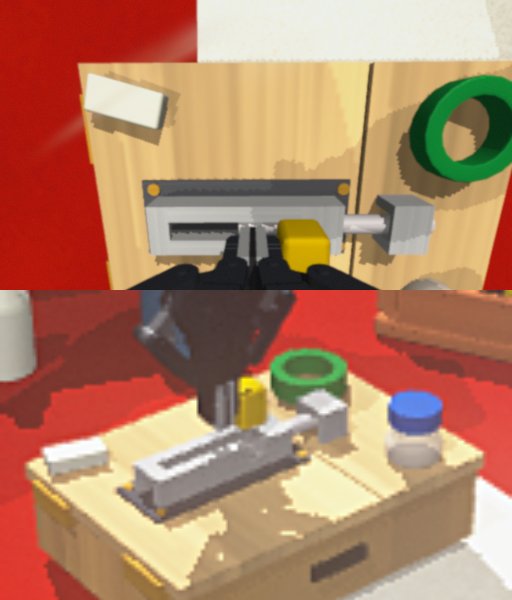

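The wrist view shows the bolt's pin entering the keep. The knob, at (304,244), stands at about x = -0.009, and the tip stopped at -0.032, where the slot's end should be. I'll confirm with a second nudge, back off, go round to the +y side and push the knob over.

```bash
python3 - <<'E'
from h import *
print(r.movel(tcp(-.018,.001,.128),vel=.02,f_stop=15)); st('again')
r.movel(tcp(-.055,.001,.128),vel=.1); r.movel(tcp(-.055,.001,.185),vel=.2)
r.movel(tcp(-.010,.055,.185),vel=.2); r.movel(tcp(-.010,.055,.130),vel=.15,f_stop=10); st('left')
P,im=grab('wrist','wrist3')
print(r.movel(tcp(-.010,.032,.130),vel=.08,f_stop=12)); st('near')
print(r.movel(tcp(-.010,-.032,.130),vel=.04,f_stop=12)); st('tipped')
S,si=grab('side','side3'); P,im2=grab('wrist','wrist4')
cv2.imwrite('pics/v3.png',np.vstack([im[:290],cv2.resize(si[130:220,185:325],(512,310))]))
E
```

```text
True
again t 7.43 tip [-0.0313  0.001   0.1268] F [-1.6 -0.2  0.9]
left t 9.27 tip [-0.0102  0.0542  0.1303] F [-0.2 -0.1 -0.1]
False
near t 9.76 tip [-0.01    0.0312  0.1303] F [ 0.1  0.3 -0.2]
True
tipped t 11.03 tip [-0.0099 -0.0238  0.1302] F [-1.5  2.7  8.4]
```

View pics/v3.png

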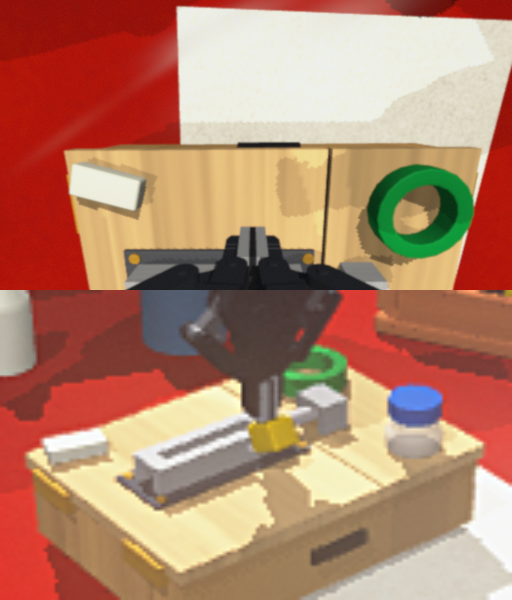

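The side view shows the knob lying over at about 60° through the notch. The tip stopped at y = -0.024 with an upward reaction, as expected at the stop. One more nudge to confirm, then I'll retreat and look.

```bash
python3 - <<'E'
from h import *
print(r.movel(tcp(-.010,-.036,.130),vel=.02,f_stop=15)); st('again')
r.movel(tcp(-.010,.04,.132),vel=.1); r.movel(tcp(-.010,.04,.20),vel=.2)
r.movel(tcp(-.03,-.068,.247),vel=.2); st('look'); P,im=grab('wrist','wrist5'); S,si=grab('side','side5'); T,t=grab('top','top5')
k,b=yellow(im,(0,0,512,384)); q,_=yellow(si,(225,145,275,190)); X,e=tri(P,k,S,q); print(k,b,q,'knob',np.r_[CR.T@(X[:2]-[cx,cy]),X[2]],e)
for n,a,c in(('side',cv2.imread('pics/side0.png'),si),('top',cv2.imread('pics/top0.png'),t)): # bystander change check
    d=(cv2.absdiff(a,c).max(2)>50).astype(np.uint8); _,_,s,ce=cv2.connectedComponentsWithStats(d); print(n,[(u[:5].tolist()) for u in s[1:] if u[4]>25])
cv2.imwrite('pics/v5.png',np.vstack([im[:240],cv2.resize(si[130:220,185:325],(512,329))]))
E
```

```text
True
again t 11.53 tip [-0.0095 -0.0253  0.1302] F [-2.7  4.3 10.8]
look t 13.57 tip [-0.0298 -0.0669  0.246 ] F [ 0.2  0.4 -0.8]
[281.02641509 150.70943396] [268 135  27  33 795] [259.04901961 171.3627451 ] knob [-0.00725932 -0.02898752  0.11413262] 0.0014561113069699952
side [[38, 0, 25, 40, 718], [73, 0, 32, 17, 439], [242, 0, 42, 61, 2231], [79, 16, 30, 59, 970], [3, 19, 19, 4, 32], [39, 40, 18, 106, 1290], [245, 63, 33, 23, 643], [105, 83, 12, 8, 68], [236, 91, 48, 46, 990], [15, 146, 12, 12, 76], [53, 147, 11, 55, 136], [236, 157, 12, 16, 150], [253, 166, 14, 11, 120], [80, 168, 74, 216, 7740], [256, 181, 14, 12, 96], [243, 188, 11, 8, 56], [280, 266, 98, 105, 1790], [76, 280, 5, 19, 69], [0, 296, 6, 24, 77], [232, 314, 36, 21, 402], [362, 344, 18, 27, 83], [0, 355, 33, 29, 302], [304, 364, 15, 20, 91]]
top [[0, 0, 512, 384, 114738], [224, 16, 31, 9, 114], [264, 30, 40, 24, 780], [210, 95, 10, 11, 39], [183, 137, 31, 44, 479], [482, 158, 4, 17, 29], [195, 177, 11, 14, 32], [65, 198, 6, 55, 243], [59, 203, 6, 54, 225], [489, 205, 23, 58, 718], [52, 213, 5, 47, 173], [43, 222, 6, 42, 185], [35, 227, 6, 44, 193], [509, 274, 3, 20, 40], [236, 305, 9, 7, 44], [423, 331, 38, 53, 1366], [230, 361, 8, 9, 54]]
```

View pics/v5.png

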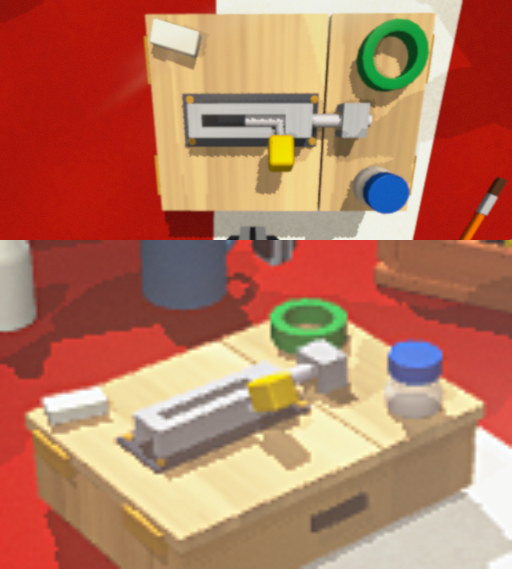

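The bolt's pin shows on both sides of the keep, and the knob at (281,151) lies over through the notch. It triangulates to (-7,-29) mm at z = 114 mm, against (-8,-31) and 117 expected at both stops. Tape, pot and eraser look undisturbed. I'm handing in.

```bash
python3 -c "
from plant import r
r.close_job()"
```

```text
the job is handed in; nothing more can be done
```

The chest is locked and the job is handed in. With the fingers shut, I pushed the knob along its slot until the bolt hit the slot's end. I then went round to the other side and pushed the knob over through the notch to its stop, without ever pinching it.

**Bolt and knob:** I nudged at each stop a second time, and the tip gave only about 1 mm more each time. The final two-view fix puts the knob at chest (-7, -29) mm, 114 mm above the table. At both stops it should be at about (-8, -31) mm and 117 mm, so it agrees to about 4 mm. The bolt's end can be seen through the keep.

**Bystanders:** In the last picture the tape, pot and eraser stand as they did at the start. I judged this by eye. An automatic before/after image comparison gave nothing useful, because the arm and its shadows had moved. The tin, glue, mug and coaster were not measured again, but the gripper stayed over the chest once it was below their height.

**Limits:** The arm was clear of everything by 13.6 s, before the 48 s limit. The highest wrist force I read was about 12 N, and the pushes were set to stop at 12–15 N. One early disagreement was the knob's height, which came out at 134 mm from one pair of views and 155 mm from the other. I pushed at a height of 128–130 mm, which suited both.

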